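Pin the portioning cassette into the dough divider

ROBOT

A 6-joint arm with a two-finger parallel gripper is mounted at the origin on the work surface. World frame = base frame: x ahead of the robot, y to its left, z up, the work surface at z = 0. Lengths are in m, angles in degrees, forces in N, time in s.
With the tool pointing down it reaches from about 0.375 to 0.9 m from the base axis. Payload 3.1 kg.
Tool frame: the origin (TCP) lies at the centre of the arm's flange, where the gripper is bolted on; the fingertips stand 182 mm ahead of it and the grasp point (between the pads) lies 164 mm ahead of it; x points along the fingers, z is the direction in which the jaws open and shut, and the axes are right-handed (so a half turn about x gives the same grasp; the last joint's range is limited). The gripper opens to 87 mm and grips with 3 to 60 N. Pads are 19 mm wide; open, the fingers measure 117 mm over their backs; the gripper's body (75 mm by 190 mm) begins 51 mm behind the grasp point.
Start: joints at [-75.258, 30.224, 82.088, -0, 67.689, -10.227], TCP at [0.264, -0.567, 0.405] pointing down, gripper open.
Joint ranges: [-176.69, 176.69], [-43.24, 126.21], [12.49, 139.97], [-82, 262], [0, 151.66], [-163.58, 163.58]. Speed limits (degrees/s): [159.86, 159.86, 180, 180, 180, 180].

INTERFACE

Orientations are given as a 3x3 rotation matrix whose columns are the frame's x, y, z axes.
In Python, from rig import bot gives the robot as it stands.
- The arm moves only by the shell command python3 -m crank 'ROWS' [OPENING]. ROWS is JSON, a list of rows, each an object with "offset": the shift along the tool's x, y, z in m, a list of three; "spin": the turn about the tool's x in rad. A call has 1 to 12 rows; each row shifts and turns the commanded pose from where the row before left it, along the tool's axes as they then stand; what a row does not reach is not made up. A row lasts 1/10 s, in which the tool goes at most 50 mm and 8.59 degrees, less where a joint would pass 70% of its speed; a pose out of reach is approached as far as the arm can. A call is refused whole if a number of a shift passes 0.05 or a number of a turn 0.15, either way. A call with a gripper value outside its range is refused whole. OPENING is the finger opening in m, from 0 to 0.087, set as the call begins (- or left out, the last holds). The fingers move at their own pace and stop on an object; the grip force is fixed at half the most. Time passes only in rows, so rows that do not move let the fingers close. It gives the time, the measured TCP pose, the force and the opening at its end, in the units of the state.
- bot.read_state(): the state, without advancing time (a new reading comes with each control period).
- bot.capture(name): name is "side" or "top"; returns a dict with "pixels" (480x640x3 uint8, blue, green, red), "depth" (480x640 float32, m along the optical axis (not along the pixel's ray), 0 where there is no reading), "K" (3x3 intrinsics, pixels), "world_to_cam" (4x4, takes a point from world to camera coordinates). Camera axes: x right, y up, looking along -z (the intrinsics and any distortion apply to the point x, -y, -z); pixel columns grow to the right and rows downward; lengths in m; the calibration is good to about 2 mm. A picture is of the moment at which its call begins.
- bot.hand_in(): hands the job in, once; it reports no verdict.
Trained networks look in a picture, given as the dict that the camera call returned (one of the last four; its "shot" number tells which), for a name from the list of things; names that differ only in an ending like _2 or _b are one class to them, and where a whole thing is asked for, a point or a joint stands for the part that bears it (a point fixed in the world has none). Each returns a list of dicts, best first, with "p" (0 to 1); they miss things now and then, are a little off and sometimes report something else, mostly with a low value. They report only what shows in the picture. A call takes as long as a camera call. They do not tell look-alikes from the thing itself.
- bot.regions_of(label, picture): "region" (480x640 bool, what is visible of it) and "extent" ([centre column, centre row, width, height] in pixels, round what is visible of it).
The state is a dict: "time_s": time; "joint_positions": joint angles; "qvel": joint speeds; "tau": joint torques, N m; "position": TCP position; "tcp_rot": TCP orientation; "force": force on the tool from outside, world axes, zero at the start; "moment": the same for the moment, N m; "opening": opening from 0.0 (shut) to 1.0 (fully open).
Only numpy, scipy, OpenCV 4.12 (cv2) and the standard library are available. Lean on these libraries where they do the work, as an engineer would, in place of code of your own. Each camera call takes 0.05 s, during which the arm holds its last target.

TASK

Lock the portioning cassette onto the bench dough divider: take the yellow-handled tapered pin from its black stand, start it in the hole of the cassette's lug, and work it down through the frame hole underneath so that its taper draws the cassette into line and the pin's collar ends fully home, flat on the lug, then let go of it. The two holes do not quite line up, so feel your way and let the pin shift sideways as it sinks: never strain it against the frame hole with more than about 15 N, down or sideways, and set the collar down gently, without a bang. Leave the black pan, the red bottle and the steel shaker alone.

Things in the scene. Friction and masses are not known exactly. Their poses are not given: they have to be found in the camera images.
- pin: Greased steel locking pin, 250 g, upright, origin at its tip, z up. From the tip: taper from 5 to 28 mm diameter over 70 mm, 28 mm cylinder to 96 mm, round collar (42 mm) from 96 to 102 mm, yellow square grip 24 x 24 mm (faces square to the pin's x and y) from 102 to 162 mm. Starts hanging by its collar in a 32 mm hole of the black stand, tip 14 mm above the work surface.
- pin_collar (a point): Centre of the underside of the pin's collar, on its axis, 96 mm above the tip.
- stand: Fixed black plastic stand for the pin, 80 x 80 mm, 110 mm high, vertical 32 mm hole through the middle of its top. Origin at the centre of its underside.
- machine: White bench dough divider, fixed: a hollow deck 360 x 280 mm, its top 110 mm above the work surface, with two steel posts (to 200 mm) at its far corners. Origin under its middle on the work surface; x runs from the lug end (near the robot) to the posts.
- frame_axis (a point): Axis of the eccentric receiver plate (dark steel, 70 x 70 mm, 12 mm thick, open below) in a deck window under the lug, at its top face, 2 mm below the deck top. The 30 mm round vertical frame hole is centred 9 mm from this axis, in an unknown direction that is NOT measured: the plate is clamped at any angle and does not move under load. Axes as the machine.
- cassette: Loose aluminium cassette flat on the deck, 0.64 to 0.86 kg: frame 190 x 210 mm, 30 mm high, with a 4 x 4 blade grid, and a lug 95 x 150 mm, 10 mm thick, at its near end. Slides under roughly 3 to 8 N. Origin on the lug hole's axis at the lug's underside (110 mm up), at the start over frame_axis; x from lug to grid; the frame begins 47 mm from that axis.
- lug_hole (a point): Centre of the mouth of the lug's vertical round hole (30 mm diameter, through 10 mm), at the lug's top face, 120 mm above the work surface. The tip of a pin lowered on this axis always passes into the frame hole beneath; its taper then meets that hole's edge and is forced sideways. Driving the pin down takes about 3 to 11 N if it is free to shift sideways.
- pan: Bystander: empty black food pan, 162 x 176 mm, 100 mm high. Origin at the centre of its underside.
- bottle: Bystander: red bottle, 60 mm diameter, 190 mm tall. Origin at the centre of its underside.
- shaker: Bystander: steel shaker, 68 mm diameter, 90 mm tall. Origin at the centre of its underside.
Mind the look-alikes: they are no part of the job. What is shaped like the pin but green is not meant.

How it is judged (in metres and radians):
On the way, in this order (a step that is already met when the one before it is completed fails the run):
1. the pin is lifted clear of its stand (its tip above 115 mm) (height (world z) of pin above 0.115 m), for 0.1 s.
2. the pin's tip is in the lug hole, at least 12 mm below the lug's top (z of pin in the frame of lug_hole below -0.012 m and horizontal distance between pin and lug_hole below 0.014 m), for 0.1 s.
At the end, for the whole second after the job is handed in: The pin stands through the lug and the frame hole, its collar within 2 mm of the lug's top and within 3 mm of the hole's axis, upright within 0.08 rad; the cassette lies flat on the deck; pin and cassette are at rest and released (z of pin_collar in the frame of lug_hole below 0.002 m and horizontal distance between pin_collar and lug_hole below 0.003 m and angle between pin's own z axis and vertical below 0.08 rad and angle between cassette's own z axis and vertical below 0.03 rad and z of lug_hole in the frame of machine below 0.124 m and linear speed of each of pin, cassette below 0.01 m/s and contact force between the fingers and pin below 0.1 N); the robot touches nothing.
It fails at once if the pin presses on the machine with more than 15 N (contact force between pin and machine above 15 N).
It fails at once if the pin presses on the cassette with more than 60 N (contact force between pin and cassette above 60 N).
It fails at once if the black food pan is shoved more than 20 mm or tipped over (distance of pan from where it was at the start of the episode above 0.02 m or angle between pan's own z axis and vertical above 0.3 rad).
It fails at once if the red bottle is shoved more than 20 mm or tipped over (distance of bottle from where it was at the start of the episode above 0.02 m or angle between bottle's own z axis and vertical above 0.3 rad).
It fails at once if the steel shaker is shoved more than 20 mm or tipped over (distance of shaker from where it was at the start of the episode above 0.02 m or angle between shaker's own z axis and vertical above 0.3 rad).
It also fails if it takes over 61 s, if anything falls off the work surface, if the arm or the gripper's body presses on something with over 40 N, if the wrist force passes 120 N, or if a joint passes its speed limit or range.

## Working session

There is one attempt and no reset: what is moved stays moved. The work goes in short steps, Python scripts to look and compute and a shell command to move; the robot and the scene stay as the last step left them, time stands still between calls to the robot, and variables do not carry over. Pictures are saved under pics/ and viewed, and the job is handed in when it is done.

```bash
ls; mkdir -p pics; cat > h.py <<'E'
import numpy as np,cv2
from rig import bot
def save(p,n): cv2.imwrite('pics/'+n,p['pixels'])
def cloud(p):
    d=p['depth'];K=np.array(p['K']);T=np.linalg.inv(np.array(p['world_to_cam']))
    v,u=np.mgrid[0:480,0:640]
    x=(u-K[0,2])/K[0,0]*d; y=(v-K[1,2])/K[1,1]*d
    P=np.stack([x,-y,-d,np.ones_like(d)],-1)@T.T
    return P[...,:3]
def proj(p,X):
    c=np.array(p['world_to_cam'])@np.append(X,1); K=np.array(p['K'])
    return K[0,0]*c[0]/-c[2]+K[0,2],K[1,1]*-c[1]/-c[2]+K[1,2]
E
python3 - <<'E'
from h import *
for n in('top','side'):
    p=bot.capture(n);save(p,n+'0.png');np.savez('/tmp/'+n+'0',**{k:p[k] for k in('pixels','depth','K','world_to_cam')})
    print(n,{k:(v if k not in('pixels','depth') else '') for k,v in p.items()})
    C=cloud(p)
    for l in('pin','stand','lug_hole','cassette','machine','pan','bottle','shaker'):
        for r in bot.regions_of(l,p)[:3]:
            m=r['region']&(p['depth']>0)
            q=C[m]
            print(l,round(r['p'],2),np.round(r['extent']),m.sum(),np.round(np.percentile(q,[2,50,98],axis=0),3).tolist() if len(q) else '')
s=bot.read_state();print(s)
E
```

```text
pics
top {'pixels': '', 'depth': '', 'K': array([[498.93828473,   0.        , 314.33914254],
       [  0.        , 498.93828473, 239.04515199],
       [  0.        ,   0.        ,   1.        ]]), 'world_to_cam': array([[-2.89863500e-03, -9.99895069e-01,  1.41932783e-02,
         1.11238568e-01],
       [ 9.87813688e-01, -6.54343606e-04,  1.55639616e-01,
        -5.69150668e-01],
       [-1.55613997e-01,  1.44714570e-02,  9.87711932e-01,
        -1.20030532e+00],
       [ 0.00000000e+00,  0.00000000e+00,  0.00000000e+00,
         1.00000000e+00]]), 'shot': 1}
pin 0.66 [434. 285.  20.  20.] 299 [[0.437, -0.178, 0.041], [0.453, -0.155, 0.127], [0.472, -0.143, 0.164]]
pin 0.65 [514. 308.  32.  18.] 370 [[0.377, -0.364, 0.043], [0.393, -0.348, 0.124], [0.411, -0.336, 0.164]]
pin 0.6 [488. 266.  26.  18.] 327 [[0.475, -0.302, 0.109], [0.492, -0.279, 0.141], [0.512, -0.268, 0.178]]
stand 0.96 [478. 265.  48.  42.] 1246 [[0.452, -0.327, 0.003], [0.488, -0.259, 0.107], [0.537, -0.24, 0.113]]
lug_hole 0.61 [293. 189. 105. 133.] 5935 [[0.534, 0.053, 0.107], [0.642, 0.174, 0.121], [0.822, 0.267
[... 2397 characters left out ...]
.20860753e+01,  7.47170902e-04,
        6.76888773e+01, -1.02273858e+01]), 'qvel': array([ 0.05183555,  0.01083607, -0.02199415,  0.07200416, -0.01185884,
        0.02344517]), 'tau': array([-6.02142336e-05, -4.39999115e+01, -1.76989210e+01,  6.34027761e-02,
        5.03366499e-02, -1.37126329e-05]), 'position': array([ 0.26384296, -0.56656054,  0.40478971]), 'tcp_rot': array([[ 3.18668074e-05,  9.06545693e-01,  4.22107693e-01],
       [-7.37046021e-05,  4.22107694e-01, -9.06545690e-01],
       [-9.99999997e-01, -2.22256264e-06,  8.02678142e-05]]), 'force': array([-0.01809396,  0.52374929,  0.75247914]), 'moment': array([ 0.05941072, -0.04480465,  0.03791806]), 'opening': 0.9981480978695462}
```

View pics/top0.png

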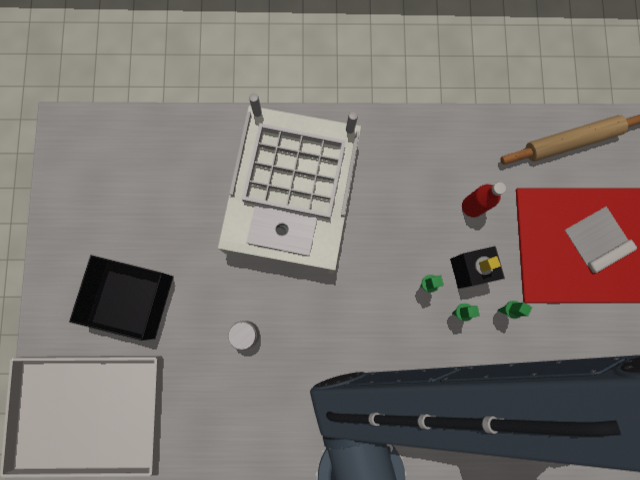

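View pics/side0.png

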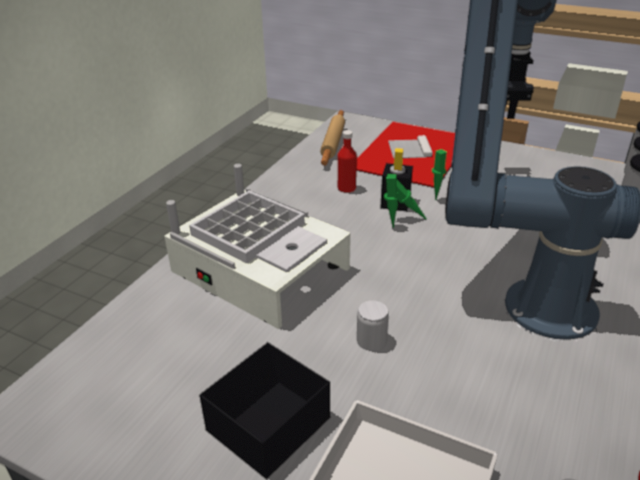

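The top view shows the yellow grip in its stand at about (490,264) and the lug hole at about (282,229). There are three green look-alikes, at (431,284), (466,312) and (515,310). Next I measure the grip pose and the hole.

```bash
python3 - <<'E'
from h import *
P={n:dict(np.load('/tmp/%s0.npz'%n)) for n in('top','side')}
for n,p in P.items():
    C=cloud(p); b,g,r=[p['pixels'][...,i].astype(int) for i in range(3)]
    m=(r>120)&(g>90)&(b<70)&(p['depth']>0)
    q=C[m]; q=q[(np.hypot(q[:,0]-.49,q[:,1]+.29)<.06)]
    t=q[q[:,2]>.165]
    print(n,'yellow',len(q),len(t),np.round(np.percentile(q,[3,50,97],axis=0),3).tolist())
    if len(t)>3:
        print(' top', t.mean(0).round(4),np.ptp(t,axis=0).round(3), cv2.minAreaRect((t[:,:2]*1000).astype(np.float32)))
    # stand top plane
    dk=(C[...,2]>.105)&(C[...,2]<.116)&(np.hypot(C[...,0]-.49,C[...,1]+.28)<.075)
    s=C[dk]; print(' standtop',len(s),s.mean(0).round(4),cv2.minAreaRect((s[:,:2]*1000).astype(np.float32)))
    # lug top
    d=(C[...,2]>.115)&(C[...,2]<.125)&(C[...,0]>.5)&(C[...,0]<.66)&(C[...,1]>0)&(C[...,1]<.3)
    s=C[d]; print(' lug',len(s),cv2.minAreaRect((s[:,:2]*1000).astype(np.float32)), s[:,2].mean())
    c=np.array(p['pixels'])
    u0,v0=[int(k) for k in proj(p,[.575,.165,.12])]
    print(u0,v0)
    cv2.imwrite('pics/lug_%s.png'%n,cv2.resize(c[v0-40:v0+40,u0-50:u0+50],None,fx=7,fy=7,interpolation=cv2.INTER_NEAREST))
    u1,v1=[int(k) for k in proj(p,[.49,-.28,.14])]
    cv2.imwrite('pics/pin_%s.png'%n,cv2.resize(c[v1-40:v1+40,u1-50:u1+50],None,fx=7,fy=7,interpolation=cv2.INTER_NEAREST)); print(u1,v1)
E
```

```text
top yellow 112 106 [[0.484, -0.302, 0.125], [0.497, -0.287, 0.174], [0.512, -0.276, 0.178]]
 top [ 0.4956 -0.2866  0.1747] [0.025 0.024 0.009] ((495.493408203125, -287.3774719238281), (22.875469207763672, 22.84555435180664), 21.182035446166992)
 standtop 878 [ 0.4941 -0.2827  0.1093] ((495.05078125, -287.0759582519531), (79.8849868774414, 82.88087463378906), 12.641715049743652)
 lug 2508 ((589.55810546875, 162.57009887695312), (140.15872192382812, 257.9132995605469), 0.27443134784698486) 0.11937588489418025
291 231
485 266
side yellow 145 38 [[0.481, -0.285, 0.119], [0.491, -0.275, 0.15], [0.499, -0.267, 0.177]]
 top [ 0.4903 -0.277   0.1722] [0.018 0.026 0.012] ((490.55377197265625, -277.1206359863281), (17.585193634033203, 25.43416976928711), 6.2822065353393555)
 standtop 306 [ 0.4885 -0.2797  0.1096] ((489.35906982421875, -270.234619140625), (80.7362060546875, 124.92488861083984), 12.73804759979248)
 lug 1793 ((588.3798828125, 161.61227416992188), (248.23623657226562, 142.96319580078125), 89.46952056884766) 0.11929696231816406
297 240
398 161
```

View pics/lug_top.png

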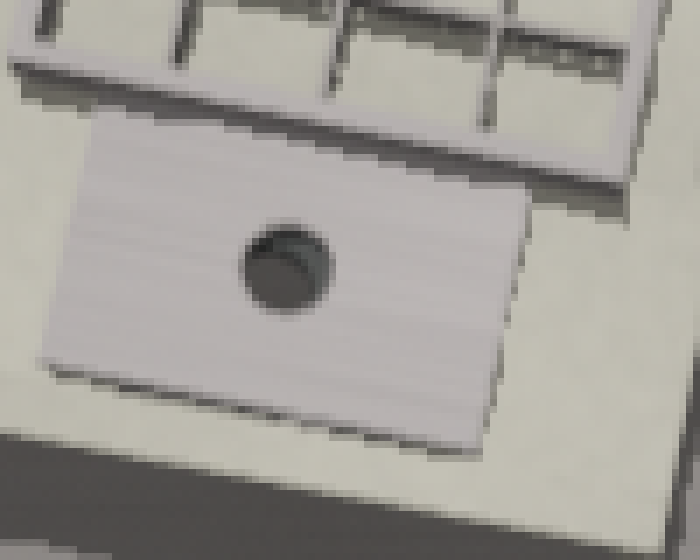

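View pics/pin_top.png

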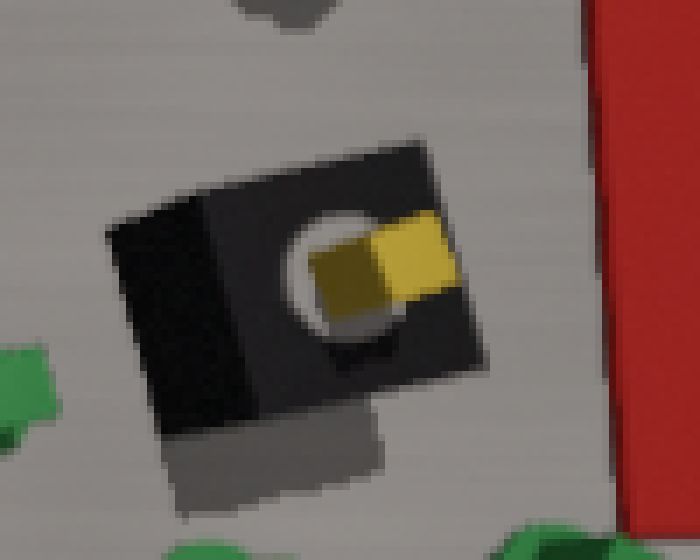

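View pics/pin_side.png

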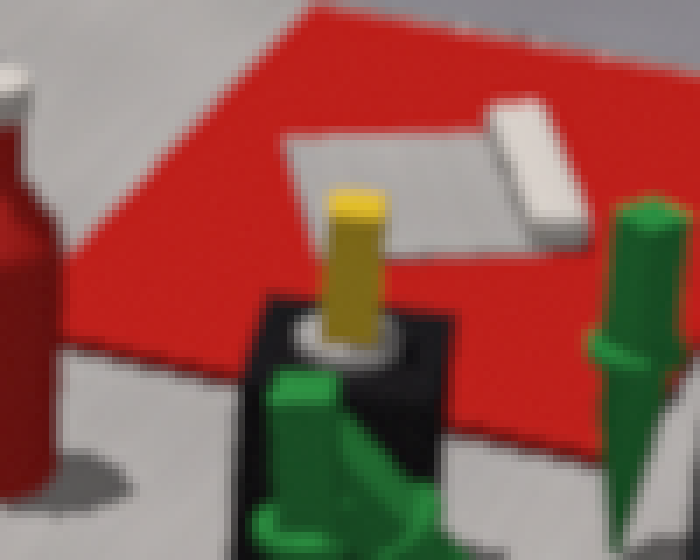

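View pics/lug_side.png

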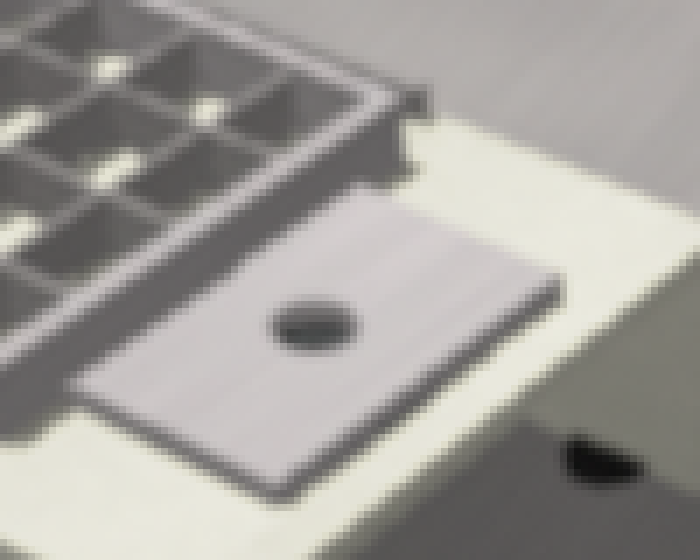

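```bash
python3 - <<'E'
from h import *
P={n:dict(np.load('/tmp/%s0.npz'%n)) for n in('top','side')}
def rect(p,c,z,w,s=0.0002):
    n=int(2*w/s); X,Y=np.meshgrid(c[0]+w-np.arange(n)*s, c[1]+w-np.arange(n)*s,indexing='ij')
    Q=np.stack([X,Y,np.full_like(X,z),np.ones_like(X)],-1)@p['world_to_cam'].T; K=p['K']
    u=K[0,0]*Q[...,0]/-Q[...,2]+K[0,2]; v=K[1,1]*-Q[...,1]/-Q[...,2]+K[1,2]
    return cv2.remap(p['pixels'],u.astype(np.float32),v.astype(np.float32),cv2.INTER_CUBIC)
for n,p in P.items():
    print(n,'cam at',(-p['world_to_cam'][:3,:3].T@p['world_to_cam'][:3,3]).round(3))
    c=(.494,-.287);w=.04;s=.0002
    im=rect(p,c,.176,w);cv2.imwrite(f'pics/rp_{n}.png',cv2.resize(im,None,fx=1.4,fy=1.4))
    b,g,r=[im[...,i].astype(int) for i in range(3)]
    m=((r-b>110)&(g>110) ).astype(np.uint8)
    k=cv2.connectedComponentsWithStats(m); i=1+np.argmax(k[2][1:,4]); pts=np.argwhere(k[1]==i).astype(np.float32)
    wd=np.stack([c[0]+w-pts[:,0]*s,c[1]+w-pts[:,1]*s],1)
    print('grip top',len(wd)*s*s*1e6,'mm2',wd.mean(0).round(4),cv2.minAreaRect((wd*1000).astype(np.float32)))
    c=(.575,.165);w=.06
    im=rect(p,c,.12,w);cv2.imwrite(f'pics/rl_{n}.png',im)
    g=im.min(2); m=(g<135).astype(np.uint8)
    k=cv2.connectedComponentsWithStats(m)
    for st,ce in zip(k[2],k[3]):
        A=st[4]*s*s*1e6
        if 300<A<1500: print('hole',A,c[0]+w-ce[1]*s,c[1]+w-ce[0]*s,st[2]*s,st[3]*s)
E
```

```text
top cam at [0.376 0.128 1.273]
grip top 450.24000000000007 mm2 [ 0.496  -0.2859] ((495.8986511230469, -286.1294250488281), (22.96243667602539, 22.022565841674805), 19.558115005493164)
hole 975.6800000000001 0.6228622581174156 0.15759865529681863 0.12000000000000001 0.032
hole 738.8000000000001 0.5814627937195452 0.18823207363291825 0.031 0.0308
side cam at [-0.012  1.2    0.945]
grip top 555.32 mm2 [ 0.4903 -0.2757] ((490.1685791015625, -275.2386779785156), (21.341840744018555, 29.85131072998047), 19.983680725097656)
hole 568.52 0.5772762400619151 0.19364891296700204 0.026600000000000002 0.027800000000000002
hole 620.2 0.5233906997742663 0.18755238955175751 0.08900000000000001 0.0198
```

```bash
cd pics; python3 -c "
import cv2,numpy as np
a=[cv2.resize(cv2.imread(f),(400,400)) for f in('rl_top.png','rl_side.png')]
b=[cv2.resize(cv2.imread(f),(200,200)) for f in('rp_top.png','rp_side.png')]
cv2.imwrite('m1.png',np.vstack([np.hstack(a),np.hstack(b+b)]))"
```

```text
(no output)
```

View pics/m1.png

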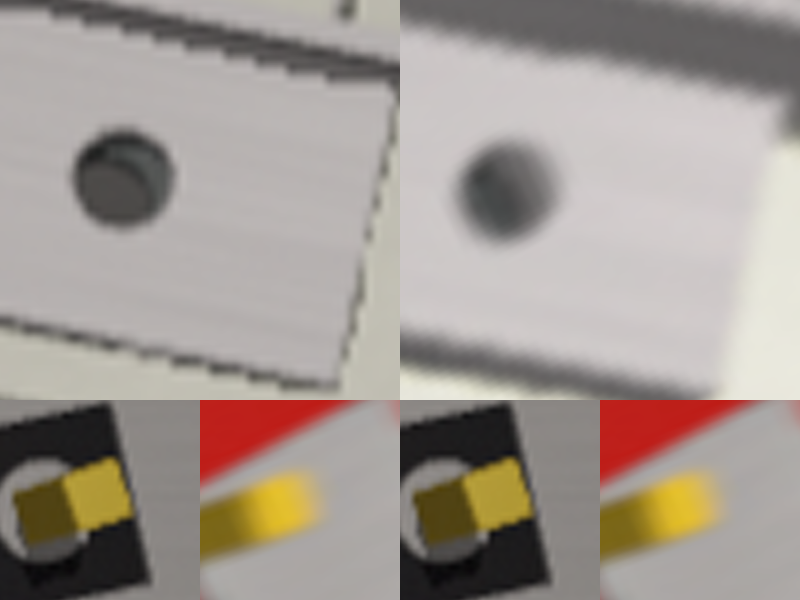

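Both views agree to about 5 mm, and the offset is the same for pin and hole. The top view also shows a plate crescent through the lug hole on its upper right, so I'll try to read the offset direction from that.

```bash
python3 - <<'E'
from h import *
p=dict(np.load('/tmp/top0.npz'))
c=(.5815,.1882);w=.02;s=.0001
def rect(z):
    n=int(2*w/s); X,Y=np.meshgrid(c[0]+w-np.arange(n)*s, c[1]+w-np.arange(n)*s,indexing='ij')
    Q=np.stack([X,Y,np.full_like(X,z),np.ones_like(X)],-1)@p['world_to_cam'].T; K=p['K']
    u=K[0,0]*Q[...,0]/-Q[...,2]+K[0,2]; v=K[1,1]*-Q[...,1]/-Q[...,2]+K[1,2]
    return cv2.remap(p['pixels'],u.astype(np.float32),v.astype(np.float32),cv2.INTER_LINEAR)
im=np.clip(rect(.108).astype(float)*2,0,255).astype(np.uint8)
t=[im.copy()]
k=im.copy()
for a,col in((180,(0,0,255)),(150,(0,255,0)),(135,(255,0,0)),(120,(0,255,255))):
    a=np.radians(a); x=9*np.cos(a);y=9*np.sin(a)
    cv2.circle(k,(int(200-y*10),int(200-x*10)),150,col,1)
t.append(k)
cv2.imwrite('pics/frame.png',np.hstack(t))
E
```

```text
(no output)
```

View pics/frame.png

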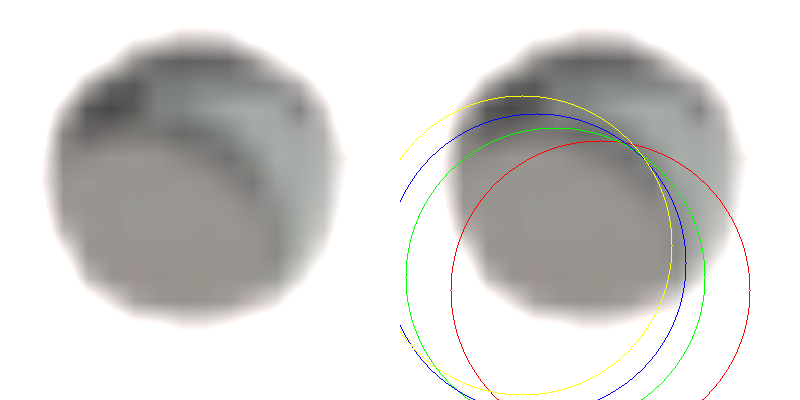

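The crescent arc puts the frame hole roughly 135° from the lug axis, i.e. (-x, +y). Force will be the check on that. Now I move above the pin.

```bash
python3 -m crank '[{"offset":[0,0.02,-0.01],"spin":0.02},{"offset":[0,0.041,-0.019],"spin":0.074},{"offset":[0,0.041,-0.019],"spin":0},{"offset":[0,0.041,-0.019],"spin":0},{"offset":[0,0.041,-0.019],"spin":0},{"offset":[0,0.041,-0.019],"spin":0},{"offset":[0,0.041,-0.019],"spin":0},{"offset":[0,0.03,-0.012],"spin":0},{"offset":[0,0,0],"spin":0},{"offset":[0,0,0],"spin":0}]' 0.087
cat > st.py <<'E'
from h import *
def st(tx=None):
    s=bot.read_state(); R=np.array(s['tcp_rot']); 
    print('t %.2f pos %s F %s M %s op %.3f tilt %.2f yaw z %.2f'%(s['time_s'],np.round(s['position'],4),np.round(s['force'],2),np.round(s['moment'],3),s['opening'],np.degrees(np.arccos(min(1,-R[2,0]))),np.degrees(np.arctan2(R[1,2],R[0,2]))))
    if tx is not None:
        d=R.T@(np.array(tx)-s['position']); print('to target, tool axes',d.round(4))
    return s
E
python3 -c "
from st import *
st([.4945,-.2845,.405])
for n in('top','side'):
    p=bot.capture(n);save(p,n+'1.png');np.savez('/tmp/'+n+'1',**{k:p[k] for k in('pixels','depth','K','world_to_cam')})
"
```

```text
time_s: 1.9
position: [0.4935, -0.335, 0.4048]
tcp_rot: [[-0.0, 0.941, 0.337], [-0.001, 0.337, -0.941], [-1.0, -0.001, 0.0]]
force: [-0.4, 0.1, -0.3]
opening: 1.007
t 1.90 pos [ 0.4935 -0.335   0.4048] F [-0.42  0.1  -0.28] M [-0.004  0.024  0.013] op 1.007 tilt 0.04 yaw z -70.30
to target, tool axes [-0.0003  0.0179 -0.0472]
```

```bash
python3 -m crank '[{"offset":[0.02,0.009,-0.024],"spin":0},{"offset":[0.015,0.009,-0.023],"spin":0},{"offset":[0,0,0],"spin":0},{"offset":[0,0,0],"spin":0}]'
python3 -c "
from st import *
st([.4945,-.2845,.37])
for n in('top','side'):
    p=bot.capture(n);save(p,n+'2.png');np.savez('/tmp/'+n+'2',**{k:p[k] for k in('pixels','depth','K','world_to_cam')})
    u,v=[int(k) for k in proj(p,[.4945,-.2845,.18])]
    cv2.imwrite('pics/g_%s.png'%n,cv2.resize(p['pixels'][max(v-60,0):v+60,u-80:u+80],None,fx=5,fy=5,interpolation=cv2.INTER_NEAREST))
"
```

```text
time_s: 2.4
position: [0.4938, -0.2862, 0.3698]
tcp_rot: [[-0.0, 0.942, 0.334], [-0.001, 0.334, -0.942], [-1.0, -0.0, 0.001]]
force: [-0.1, -0.6, 0.6]
opening: 1.001
t 2.40 pos [ 0.4938 -0.2862  0.3698] F [-0.08 -0.64  0.57] M [-0.006 -0.024 -0.025] op 1.001 tilt 0.04 yaw z -70.47
to target, tool axes [-0.0002  0.0012 -0.0014]
```

View pics/g_top.png

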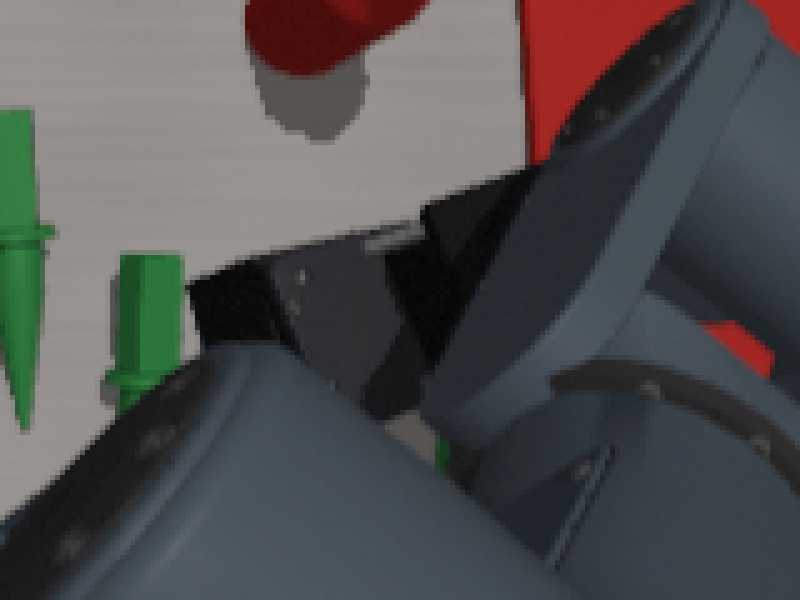

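View pics/g_side.png

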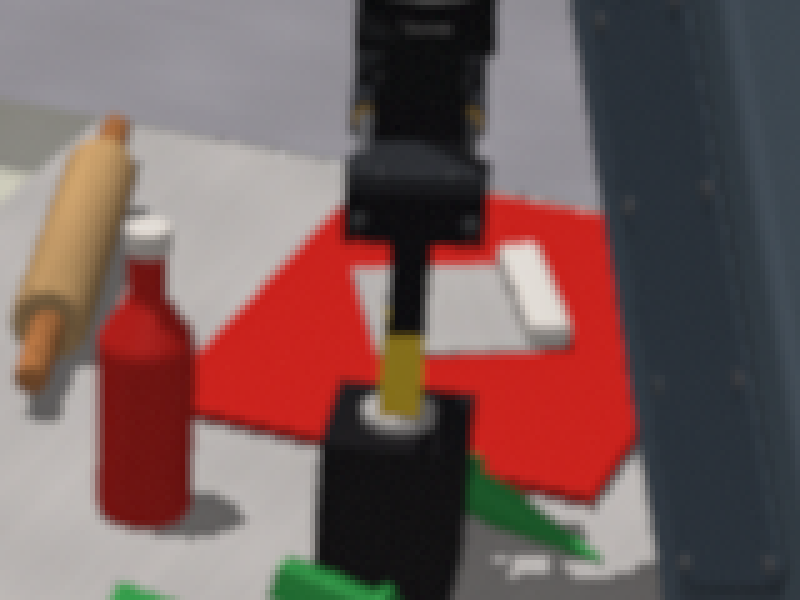

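```bash
python3 -c "
from h import *
p=dict(np.load('/tmp/side2.npz'))
u0,v0=[int(k) for k in proj(p,[.4945,-.2845,.18])]
f=lambda X:[round((a-b)*5,1) for a,b in zip(proj(p,X),(u0-80,v0-60))]
t=np.array([.4938,-.2862,.3698]); z=np.array([.334,-.942,0])
print('near finger tip front', f(t-z*.0585-[0,0,.182]),'far',f(t+z*.0585-[0,0,.182]))
for q in([.4945,-.2845,0],[.496,-.286,0],[.4905,-.279,0]):
  q=np.array(q); print('grip bottom,top',f(q+[0,0,.116]),f(q+[0,0,.176]))
"
```

```text
near finger tip front [np.float64(403.0), np.float64(335.9)] far [np.float64(406.6), np.float64(244.2)]
grip bottom,top [np.float64(394.8), np.float64(403.7)] [np.float64(401.3), np.float64(308.8)]
grip bottom,top [np.float64(393.3), np.float64(402.0)] [np.float64(399.7), np.float64(307.3)]
grip bottom,top [np.float64(398.0), np.float64(409.2)] [np.float64(404.5), np.float64(314.2)]
```

The side view agrees with the pin lying between the fingers, so I descend and close.

```bash
python3 -m crank '[{"offset":[0.012,0.001,-0.001],"spin":0},{"offset":[0.015,0,0],"spin":0},{"offset":[0.015,0,0],"spin":0},{"offset":[0.014,0,0],"spin":0},{"offset":[0,0,0],"spin":0},{"offset":[0,0,0],"spin":0}]'; python3 -c "
from st import *
st([.4945,-.2845,.314])"
```

```text
time_s: 3.1
position: [0.495, -0.2845, 0.3135]
tcp_rot: [[-0.0, 0.942, 0.335], [0.0, 0.335, -0.942], [-1.0, -0.0, -0.0]]
force: [-0.5, -0.8, 0.1]
opening: 1.001
t 3.10 pos [ 0.495  -0.2845  0.3135] F [-0.49 -0.81  0.08] M [ 0.01  -0.004  0.025] op 1.001 tilt 0.02 yaw z -70.45
to target, tool axes [-0.0005 -0.0004 -0.0001]
```

```bash
python3 -m crank '[{"offset":[0,0,0],"spin":0},{"offset":[0,0,0],"spin":0},{"offset":[0,0,0],"spin":0},{"offset":[0,0,0],"spin":0},{"offset":[0,0,0],"spin":0},{"offset":[0,0,0],"spin":0},{"offset":[0,0,0],"spin":0},{"offset":[0,0,0],"spin":0},{"offset":[0,0,0],"spin":0},{"offset":[0,0,0],"spin":0}]' 0.012; python3 -c "
from st import *
st([.4945,-.2845,.314])
p=bot.capture('side');save(p,'side3.png')
u,v=[int(k) for k in proj(p,[.4945,-.2845,.18])]
cv2.imwrite('pics/g3.png',cv2.resize(p['pixels'][max(v-60,0):v+60,u-80:u+80],None,fx=5,fy=5,interpolation=cv2.INTER_NEAREST))
"
```

```text
time_s: 4.1
position: [0.4951, -0.2842, 0.3138]
tcp_rot: [[0.001, 0.942, 0.335], [-0.001, 0.335, -0.942], [-1.0, 0.0, 0.001]]
force: [1.1, -1.1, -0.0]
opening: 0.274
t 4.10 pos [ 0.4951 -0.2842  0.3138] F [ 1.1  -1.07 -0.05] M [-0.158 -0.063  0.024] op 0.274 tilt 0.05 yaw z -70.42
to target, tool axes [-0.0002 -0.0007  0.0001]
```

View pics/g3.png

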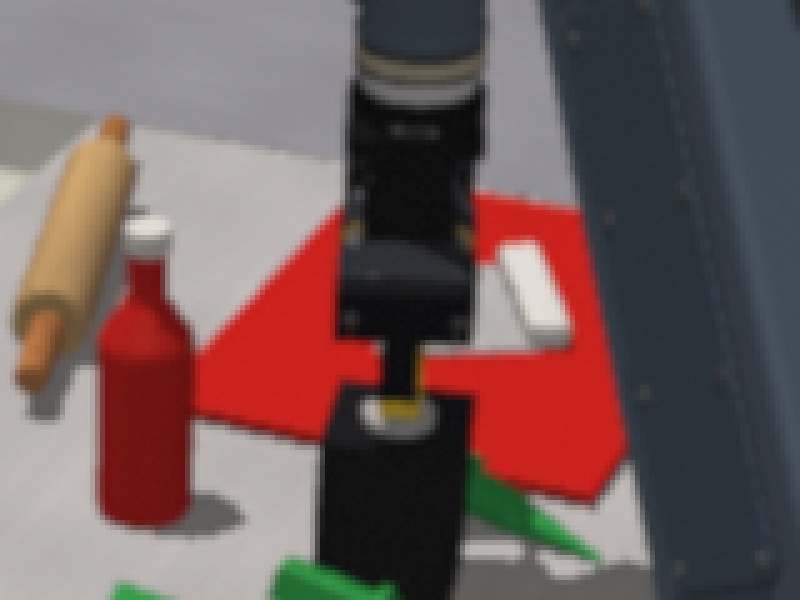

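```bash
python3 -m crank '[{"offset":[-0.01,0,0],"spin":0},{"offset":[-0.02,0,0],"spin":0},{"offset":[-0.025,0,0],"spin":0},{"offset":[-0.025,0,0],"spin":0},{"offset":[-0.025,0,0],"spin":0},{"offset":[-0.025,0,0],"spin":0},{"offset":[-0.02,0,0],"spin":0},{"offset":[-0.01,0,0],"spin":0},{"offset":[0,0,0],"spin":0},{"offset":[0,0,0],"spin":0},{"offset":[0,0,0],"spin":0}]'; python3 -c "
from st import *
st([.5805,.19,.474])"
```

```text
time_s: 5.25
position: [0.4946, -0.2836, 0.4722]
tcp_rot: [[-0.003, 0.942, 0.335], [0.002, 0.335, -0.942], [-1.0, -0.002, -0.003]]
force: [0.0, 0.2, -1.9]
opening: 0.276
t 5.25 pos [ 0.4946 -0.2836  0.4722] F [ 0.04  0.22 -1.94] M [0.009 0.007 0.004] op 0.276 tilt 0.21 yaw z -70.42
to target, tool axes [-0.0009  0.2397 -0.4174]
```

```bash
python3 -m crank '[{"offset":[0,0.006,-0.011],"spin":0},{"offset":[0,0.012,-0.021],"spin":0},{"offset":[0,0.018,-0.032],"spin":0},{"offset":[0,0.022,-0.038],"spin":0},{"offset":[0,0.022,-0.038],"spin":0},{"offset":[0,0.022,-0.038],"spin":0},{"offset":[0,0.022,-0.038],"spin":0},{"offset":[0,0.022,-0.038],"spin":0},{"offset":[0,0.022,-0.038],"spin":0},{"offset":[0,0.022,-0.038],"spin":0},{"offset":[0,0.022,-0.038],"spin":0},{"offset":[0,0.012,-0.021],"spin":0}]'; python3 -m crank '[{"offset":[0,0.010,-0.018],"spin":0},{"offset":[0,0.005,-0.010],"spin":0},{"offset":[0,0,0],"spin":0},{"offset":[0,0,0],"spin":0},{"offset":[0,0,0],"spin":0}]'; python3 -c "
from st import *
st([.5805,.19,.474])
for n in('top','side'):
    p=bot.capture(n);save(p,n+'4.png');np.savez('/tmp/'+n+'4',**{k:p[k] for k in('pixels','depth','K','world_to_cam')})
    u,v=[int(k) for k in proj(p,[.5805,.19,.16])]
    cv2.imwrite('pics/h_%s.png'%n,cv2.resize(p['pixels'][max(v-60,0):v+60,u-80:u+80],None,fx=5,fy=5,interpolation=cv2.INTER_NEAREST))
"
```

```text
time_s: 6.45
position: [0.575, 0.1617, 0.4729]
tcp_rot: [[-0.002, 0.941, 0.338], [0.002, 0.338, -0.941], [-1.0, -0.001, -0.002]]
force: [0.3, -0.1, -2.4]
opening: 0.274
time_s: 6.95
position: [0.5802, 0.1881, 0.4736]
tcp_rot: [[-0.001, 0.943, 0.334], [-0.001, 0.334, -0.943], [-1.0, -0.001, 0.0]]
force: [0.3, 0.4, -2.5]
opening: 0.271
t 6.95 pos [0.5802 0.1881 0.4736] F [ 0.26  0.37 -2.51] M [ 0.029 -0.056  0.012] op 0.271 tilt 0.05 yaw z -70.49
to target, tool axes [-0.0004  0.0009 -0.0017]
```

View pics/h_top.png

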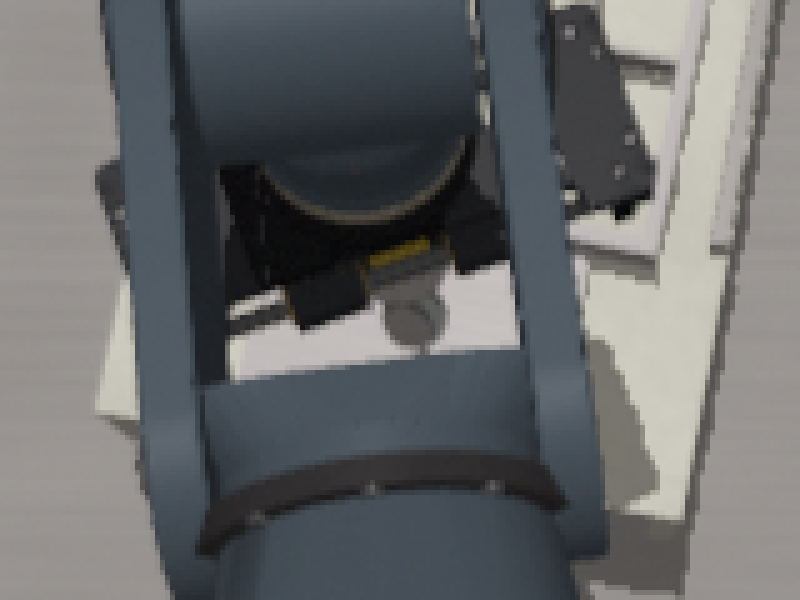

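View pics/h_side.png

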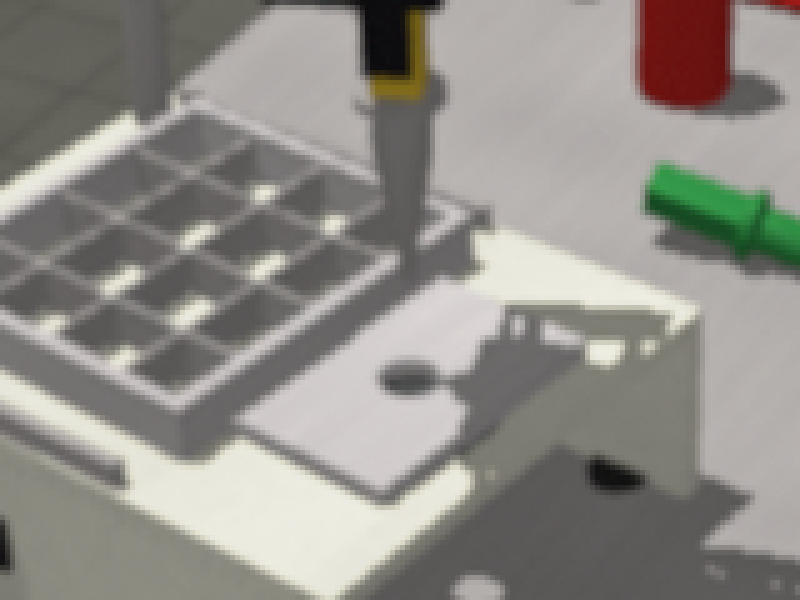

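```bash
python3 -c "
from h import *
for n,obs_tip,obs_hole in(('top',(424,353),None),('side',(409,283),(408,377))):
  p=dict(np.load('/tmp/%s4.npz'%n))
  u0,v0=[int(k) for k in proj(p,[.5805,.19,.16])]
  f=lambda X:[round((a-b)*5,1) for a,b in zip(proj(p,X),(u0-80,v0-60))]
  t=np.array([.5802,.1881,0])
  print(n,'tip pred',f(t+[0,0,.1738]),'obs',obs_tip,'hole pred',f([.5805,.19,.12]),'obs',obs_hole)
  for d in([.005,0,0],[0,.005,0]): print(f(np.array([.5805,.19,.12])+d))
"
```

```text
top tip pred [np.float64(406.7), np.float64(296.2)] obs (424, 353) hole pred [np.float64(408.8), np.float64(316.5)] obs None
[np.float64(408.8), np.float64(306.0)]
[np.float64(398.1), np.float64(316.5)]
side tip pred [np.float64(402.5), np.float64(273.4)] obs (409, 283) hole pred [np.float64(404.5), np.float64(370.9)] obs (408, 377)
[np.float64(395.1), np.float64(368.2)]
[np.float64(399.3), np.float64(376.4)]
```

The side view shows pin and hole lined up in column (about 409). I lower the tip with a slight bias toward the expected frame-hole side.

```bash
python3 -c "
from st import *
st([.5785,.1915,.42])"; python3 -m crank '[{"offset":[0.008,0,-0.002],"spin":0},{"offset":[0.012,0,-0.002],"spin":0},{"offset":[0.012,0,0],"spin":0},{"offset":[0.010,0,0],"spin":0},{"offset":[0.005,0,0],"spin":0},{"offset":[0.003,0,0],"spin":0},{"offset":[0.002,0,0],"spin":0},{"offset":[0.002,0,0],"spin":0},{"offset":[0.002,0,0],"spin":0},{"offset":[0,0,0],"spin":0},{"offset":[0,0,0],"spin":0}]';  python3 -c "
from st import *
st([.5785,.1915,.395])"
```

```text
t 7.05 pos [0.5804 0.188  0.4738] F [-0.04 -0.55 -2.56] M [ 0.013  0.004 -0.034] op 0.275 tilt 0.02 yaw z -70.51
to target, tool axes [ 0.0538 -0.0006 -0.004 ]
time_s: 8.15
position: [0.579, 0.1928, 0.418]
tcp_rot: [[0.0, 0.942, 0.335], [0.0, 0.335, -0.942], [-1.0, 0.0, 0.0]]
force: [-1.0, -1.4, -2.6]
opening: 0.276
t 8.15 pos [0.579  0.1928 0.418 ] F [-1.02 -1.35 -2.63] M [ 0.013  0.074 -0.01 ] op 0.276 tilt 0.02 yaw z -70.41
to target, tool axes [ 0.023  -0.001   0.0011]
```

```bash
python3 -m crank '[{"offset":[0.003,0,0],"spin":0},{"offset":[0.003,0,0],"spin":0},{"offset":[0.003,0,0],"spin":0},{"offset":[0,0,0],"spin":0}]';  python3 -c "
from st import *
for i in range(1): s=st()
p=bot.capture('side');save(p,'side5.png')
u,v=[int(k) for k in proj(p,[.5805,.19,.14])]
cv2.imwrite('pics/i5.png',cv2.resize(p['pixels'][max(v-60,0):v+60,u-80:u+80],None,fx=5,fy=5,interpolation=cv2.INTER_NEAREST))
"
```

```text
time_s: 8.55
position: [0.5788, 0.1928, 0.408]
tcp_rot: [[-0.002, 0.942, 0.335], [-0.0, 0.335, -0.942], [-1.0, -0.001, -0.0]]
force: [0.6, -0.6, -2.8]
opening: 0.275
t 8.55 pos [0.5788 0.1928 0.408 ] F [ 0.56 -0.63 -2.84] M [-0.012 -0.023  0.042] op 0.275 tilt 0.09 yaw z -70.42
```

View pics/i5.png

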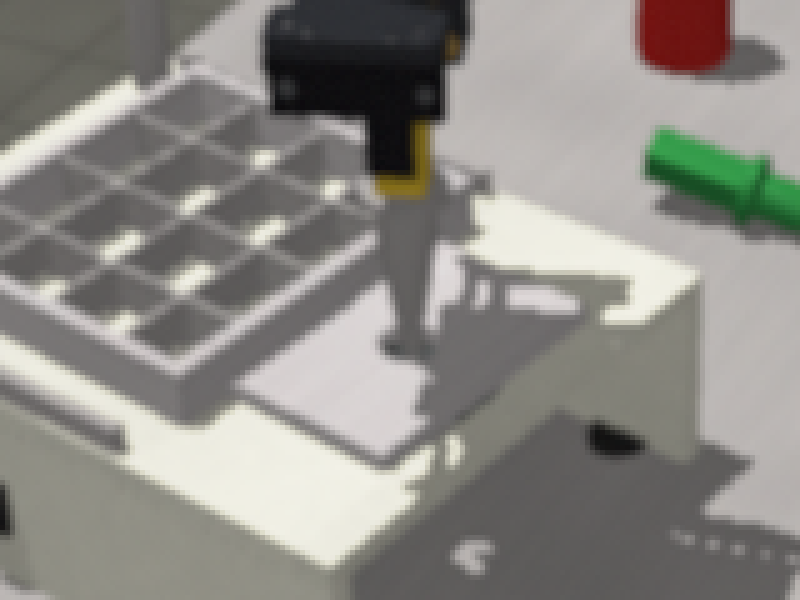

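```bash
python3 -m crank '[{"offset":[0.002,0,0],"spin":0},{"offset":[0.002,0,0],"spin":0},{"offset":[0.002,0,0],"spin":0},{"offset":[0.002,0,0],"spin":0},{"offset":[0,0,0],"spin":0},{"offset":[0,0,0],"spin":0}]';python3 -c "
from st import *
st()"; python3 -m crank '[{"offset":[0.002,0,0],"spin":0},{"offset":[0.002,0,0],"spin":0},{"offset":[0.002,0,0],"spin":0},{"offset":[0,0,0],"spin":0},{"offset":[0,0,0],"spin":0}]'; python3 -c "
from st import *
st()"
```

```text
time_s: 9.2
position: [0.579, 0.1928, 0.4007]
tcp_rot: [[-0.0, 0.942, 0.335], [-0.0, 0.335, -0.942], [-1.0, -0.0, -0.0]]
force: [0.2, 0.5, -2.9]
opening: 0.277
t 9.20 pos [0.579  0.1928 0.4007] F [ 0.17  0.45 -2.95] M [ 0.01  -0.04   0.008] op 0.277 tilt 0.00 yaw z -70.42
time_s: 9.7
position: [0.579, 0.1928, 0.3946]
tcp_rot: [[-0.0, 0.942, 0.335], [-0.0, 0.335, -0.942], [-1.0, -0.0, -0.0]]
force: [-0.0, -1.4, -2.4]
opening: 0.271
t 9.70 pos [0.579  0.1928 0.3946] F [-0.05 -1.37 -2.42] M [ 0.023 -0.018 -0.012] op 0.271 tilt 0.01 yaw z -70.42
```

```bash
python3 -m crank '[{"offset":[0.002,-0.0006,-0.0014],"spin":0},{"offset":[0.002,-0.0006,-0.0013],"spin":0},{"offset":[0.002,0,0],"spin":0},{"offset":[0.002,0,0],"spin":0},{"offset":[0,0,0],"spin":0},{"offset":[0,0,0],"spin":0}]';python3 -c "
from st import *
st()"; python3 -m crank '[{"offset":[0.002,0,0],"spin":0},{"offset":[0.002,0,0],"spin":0},{"offset":[0.002,0,0],"spin":0},{"offset":[0,0,0],"spin":0},{"offset":[0,0,0],"spin":0}]'; python3 -c "
from st import *
st()"
```

```text
time_s: 10.3
position: [0.577, 0.1949, 0.3867]
tcp_rot: [[-0.0, 0.942, 0.335], [-0.0, 0.335, -0.942], [-1.0, -0.0, 0.0]]
force: [0.5, -0.1, -2.7]
opening: 0.276
t 10.30 pos [0.577  0.1949 0.3867] F [ 0.48 -0.15 -2.7 ] M [-0.056 -0.046 -0.004] op 0.276 tilt 0.01 yaw z -70.42
time_s: 10.8
position: [0.5773, 0.1947, 0.3807]
tcp_rot: [[0.001, 0.942, 0.335], [-0.001, 0.335, -0.942], [-1.0, 0.001, 0.001]]
force: [2.2, -2.3, -3.0]
opening: 0.272
t 10.80 pos [0.5773 0.1947 0.3807] F [ 2.19 -2.27 -2.97] M [-0.544 -0.479 -0.031] op 0.272 tilt 0.07 yaw z -70.41
```

The side force (2.2, -2.3) N is the lug's far wall, which fits a lug axis of about (0.5816, 0.1904) with the pin 6 mm toward 135°. I go on sinking while shifting that way.

```bash
python3 -m crank '[{"offset":[0.001,-0.0002,-0.0005],"spin":0},{"offset":[0.001,-0.0002,-0.0004],"spin":0},{"offset":[0.001,-0.0002,-0.0005],"spin":0},{"offset":[0.001,-0.0002,-0.0004],"spin":0},{"offset":[0,0,0],"spin":0}]';python3 -c "
from st import *
st()"
```

```text
time_s: 11.3
position: [0.5764, 0.1959, 0.3775]
tcp_rot: [[0.004, 0.942, 0.335], [-0.001, 0.335, -0.942], [-1.0, 0.003, 0.002]]
force: [2.9, -4.0, -0.2]
opening: 0.269
t 11.30 pos [0.5764 0.1959 0.3775] F [ 2.91 -4.03 -0.19] M [-0.971 -0.803  0.   ] op 0.269 tilt 0.22 yaw z -70.40
```

```bash
python3 -m crank '[{"offset":[0.001,0,0],"spin":0},{"offset":[0.001,0,0],"spin":0},{"offset":[0.001,0,0],"spin":0},{"offset":[0.001,0,0],"spin":0},{"offset":[0,0,0],"spin":0}]';python3 -c "
from st import *
st()"
```

```text
time_s: 11.8
position: [0.5765, 0.196, 0.3734]
tcp_rot: [[0.004, 0.942, 0.335], [-0.001, 0.335, -0.942], [-1.0, 0.003, 0.002]]
force: [3.3, -3.9, -1.0]
opening: 0.274
t 11.80 pos [0.5765 0.196  0.3734] F [ 3.34 -3.9  -1.02] M [-0.962 -0.826  0.017] op 0.274 tilt 0.21 yaw z -70.41
```

```bash
python3 -m crank '[{"offset":[0.001,-0.0001,-0.0003],"spin":0},{"offset":[0.001,-0.0001,-0.0003],"spin":0},{"offset":[0.001,-0.0001,-0.0003],"spin":0},{"offset":[0.001,0,0],"spin":0},{"offset":[0,0,0],"spin":0}]';python3 -c "
from st import *
st()"
```

```text
time_s: 12.3
position: [0.5759, 0.1968, 0.3695]
tcp_rot: [[0.004, 0.942, 0.335], [-0.001, 0.335, -0.942], [-1.0, 0.003, 0.002]]
force: [3.7, -4.1, -0.8]
opening: 0.273
t 12.30 pos [0.5759 0.1968 0.3695] F [ 3.7  -4.06 -0.77] M [-0.875 -0.875 -0.002] op 0.273 tilt 0.22 yaw z -70.41
```

```bash
python3 -m crank '[{"offset":[0.001,0,0],"spin":0},{"offset":[0.001,0,0],"spin":0},{"offset":[0.001,0,0],"spin":0},{"offset":[0.001,0,0],"spin":0},{"offset":[0,0,0],"spin":0}]';python3 -c "
from st import *
st()"
```

```text
time_s: 12.8
position: [0.5761, 0.1967, 0.3655]
tcp_rot: [[0.004, 0.942, 0.335], [-0.001, 0.335, -0.942], [-1.0, 0.004, 0.002]]
force: [2.9, -4.1, -0.9]
opening: 0.273
t 12.80 pos [0.5761 0.1967 0.3655] F [ 2.91 -4.07 -0.93] M [-0.892 -0.91  -0.028] op 0.273 tilt 0.24 yaw z -70.42
```

```bash
python3 -m crank '[{"offset":[0.001,0,0],"spin":0},{"offset":[0.001,0,0],"spin":0},{"offset":[0.001,0,0],"spin":0},{"offset":[0.001,0,0],"spin":0},{"offset":[0.001,0,0],"spin":0},{"offset":[0,0,0],"spin":0}]';python3 -c "
from st import *
st()"
```

```text
time_s: 13.4
position: [0.576, 0.1968, 0.3604]
tcp_rot: [[0.004, 0.942, 0.335], [-0.0, 0.335, -0.942], [-1.0, 0.004, 0.002]]
force: [3.8, -4.1, -0.5]
opening: 0.275
t 13.40 pos [0.576  0.1968 0.3604] F [ 3.79 -4.12 -0.47] M [-0.818 -0.808  0.016] op 0.275 tilt 0.22 yaw z -70.42
```

```bash
python3 -m crank '[{"offset":[0.001,0,0],"spin":0},{"offset":[0.001,0,0],"spin":0},{"offset":[0.001,0,0],"spin":0},{"offset":[0.001,0,0],"spin":0},{"offset":[0,0,0],"spin":0}]';python3 -c "
from st import *
st()"
```

```text
time_s: 13.9
position: [0.5761, 0.1968, 0.3565]
tcp_rot: [[0.004, 0.942, 0.335], [-0.0, 0.335, -0.942], [-1.0, 0.004, 0.002]]
force: [3.5, -3.2, -1.5]
opening: 0.271
t 13.90 pos [0.5761 0.1968 0.3565] F [ 3.48 -3.19 -1.54] M [-0.809 -0.796  0.008] op 0.271 tilt 0.24 yaw z -70.43
```

```bash
python3 -m crank '[{"offset":[0.001,0,0],"spin":0},{"offset":[0.001,0,0],"spin":0},{"offset":[0.001,0,0],"spin":0},{"offset":[0.001,0,0],"spin":0},{"offset":[0,0,0],"spin":0}]';python3 -c "
from st import *
st()"
```

```text
time_s: 14.4
position: [0.5761, 0.1968, 0.3525]
tcp_rot: [[0.004, 0.942, 0.335], [-0.0, 0.335, -0.942], [-1.0, 0.004, 0.002]]
force: [2.0, -2.9, -0.3]
opening: 0.272
t 14.40 pos [0.5761 0.1968 0.3525] F [ 1.95 -2.89 -0.33] M [-0.803 -0.855  0.006] op 0.272 tilt 0.23 yaw z -70.43
```

```bash
python3 -m crank '[{"offset":[0.001,0,0],"spin":0},{"offset":[0.001,0,0],"spin":0},{"offset":[0.001,0,0],"spin":0},{"offset":[0.001,0,0],"spin":0},{"offset":[0,0,0],"spin":0}]';python3 -c "
from st import *
st()"
```

```text
time_s: 14.9
position: [0.5759, 0.1971, 0.3482]
tcp_rot: [[0.003, 0.942, 0.335], [0.0, 0.335, -0.942], [-1.0, 0.003, 0.001]]
force: [4.6, -2.6, -1.0]
opening: 0.275
t 14.90 pos [0.5759 0.1971 0.3482] F [ 4.6  -2.65 -1.02] M [-0.608 -0.923 -0.017] op 0.275 tilt 0.18 yaw z -70.44
```

```bash
python3 -m crank '[{"offset":[0,0.0002,-0.0005],"spin":0},{"offset":[0.001,0,0],"spin":0},{"offset":[0.001,0,0],"spin":0},{"offset":[0,0,0],"spin":0}]';python3 -c "
from st import *
st()"
```

```text
time_s: 15.3
position: [0.5755, 0.1977, 0.3458]
tcp_rot: [[0.002, 0.942, 0.335], [0.001, 0.335, -0.942], [-1.0, 0.002, 0.0]]
force: [4.3, -2.5, -1.9]
opening: 0.276
t 15.30 pos [0.5755 0.1977 0.3458] F [ 4.35 -2.55 -1.92] M [-0.574 -0.891  0.016] op 0.276 tilt 0.10 yaw z -70.43
```

```bash
python3 -m crank '[{"offset":[0.001,0,0],"spin":0},{"offset":[0.001,0,0],"spin":0},{"offset":[0,0,0],"spin":0}]';python3 -c "
from st import *
st()"
```

```text
time_s: 15.6
position: [0.5754, 0.1978, 0.3438]
tcp_rot: [[0.001, 0.942, 0.335], [0.001, 0.335, -0.942], [-1.0, 0.001, -0.0]]
force: [4.1, -1.8, -1.7]
opening: 0.273
t 15.60 pos [0.5754 0.1978 0.3438] F [ 4.15 -1.77 -1.68] M [-0.465 -0.92  -0.067] op 0.273 tilt 0.08 yaw z -70.43
```

The frame hole now pushes roughly toward +y, so I follow it.

```bash
python3 -m crank '[{"offset":[0,0.0004,-0.0005],"spin":0},{"offset":[0,0.0004,-0.0005],"spin":0},{"offset":[0.001,0,0],"spin":0},{"offset":[0,0,0],"spin":0}]';python3 -c "
from st import *
st()"
```

```text
time_s: 16.0
position: [0.5755, 0.1986, 0.3427]
tcp_rot: [[-0.0, 0.942, 0.336], [-0.001, 0.336, -0.942], [-1.0, -0.001, 0.001]]
force: [2.7, -4.1, -1.3]
opening: 0.273
t 16.00 pos [0.5755 0.1986 0.3427] F [ 2.7  -4.11 -1.3 ] M [-1.023 -0.881  0.022] op 0.273 tilt 0.07 yaw z -70.39
```

```bash
python3 -m crank '[{"offset":[0.001,0,0],"spin":0},{"offset":[0.001,0,0],"spin":0},{"offset":[0,0,0],"spin":0}]';python3 -c "
from st import *
st()"
```

```text
time_s: 16.3
position: [0.5754, 0.1984, 0.3408]
tcp_rot: [[-0.0, 0.942, 0.336], [-0.002, 0.336, -0.942], [-1.0, -0.001, 0.001]]
force: [2.9, -4.9, -1.0]
opening: 0.273
t 16.30 pos [0.5754 0.1984 0.3408] F [ 2.94 -4.92 -1.02] M [-1.061 -0.807  0.009] op 0.273 tilt 0.10 yaw z -70.39
```

```bash
python3 -m crank '[{"offset":[0.001,0,0],"spin":0},{"offset":[0.001,0,0],"spin":0},{"offset":[0.001,0,0],"spin":0},{"offset":[0,0,0],"spin":0}]';python3 -c "
from st import *
st()"
```

```text
time_s: 16.7
position: [0.5755, 0.1982, 0.338]
tcp_rot: [[-0.0, 0.942, 0.336], [-0.002, 0.336, -0.942], [-1.0, -0.001, 0.002]]
force: [3.5, -5.9, 0.6]
opening: 0.273
t 16.70 pos [0.5755 0.1982 0.338 ] F [ 3.49 -5.93  0.63] M [-1.293 -0.757 -0.014] op 0.273 tilt 0.14 yaw z -70.38
```

```bash
python3 -m crank '[{"offset":[0.001,0,0],"spin":0},{"offset":[0.001,0,0],"spin":0},{"offset":[0.001,0,0],"spin":0},{"offset":[0,0,0],"spin":0}]';python3 -c "
from st import *
st()"
```

```text
time_s: 17.1
position: [0.5755, 0.198, 0.3347]
tcp_rot: [[-0.0, 0.942, 0.336], [-0.003, 0.336, -0.942], [-1.0, -0.001, 0.003]]
force: [3.7, -6.1, -1.2]
opening: 0.274
t 17.10 pos [0.5755 0.198  0.3347] F [ 3.69 -6.13 -1.25] M [-1.386 -0.804  0.037] op 0.274 tilt 0.16 yaw z -70.37
```

```bash
python3 -m crank '[{"offset":[0,-0.0002,0.0005],"spin":0},{"offset":[0.001,0,0],"spin":0},{"offset":[0.001,0,0],"spin":0},{"offset":[0,0,0],"spin":0}]';python3 -c "
from st import *
st()"
```

```text
time_s: 17.5
position: [0.5755, 0.1978, 0.3328]
tcp_rot: [[-0.0, 0.942, 0.336], [-0.002, 0.336, -0.942], [-1.0, -0.001, 0.002]]
force: [3.8, -5.1, -0.1]
opening: 0.272
t 17.50 pos [0.5755 0.1978 0.3328] F [ 3.8  -5.12 -0.06] M [-1.18  -0.86   0.009] op 0.272 tilt 0.11 yaw z -70.38
```

```bash
python3 -m crank '[{"offset":[0.001,0,0],"spin":0},{"offset":[0.001,0,0],"spin":0},{"offset":[0.001,0,0],"spin":0},{"offset":[0,0,0],"spin":0}]';python3 -c "
from st import *
st()
p=bot.capture('side');save(p,'side6.png')
u,v=[int(k) for k in proj(p,[.5765,.198,.14])]
cv2.imwrite('pics/i6.png',cv2.resize(p['pixels'][max(v-60,0):v+60,u-80:u+80],None,fx=5,fy=5,interpolation=cv2.INTER_NEAREST))
"
```

```text
time_s: 17.9
position: [0.5755, 0.1977, 0.3298]
tcp_rot: [[-0.0, 0.942, 0.336], [-0.002, 0.336, -0.942], [-1.0, -0.001, 0.002]]
force: [4.5, -5.2, -0.8]
opening: 0.272
t 17.90 pos [0.5755 0.1977 0.3298] F [ 4.54 -5.2  -0.81] M [-1.222 -0.831  0.005] op 0.272 tilt 0.11 yaw z -70.38
```

View pics/i6.png

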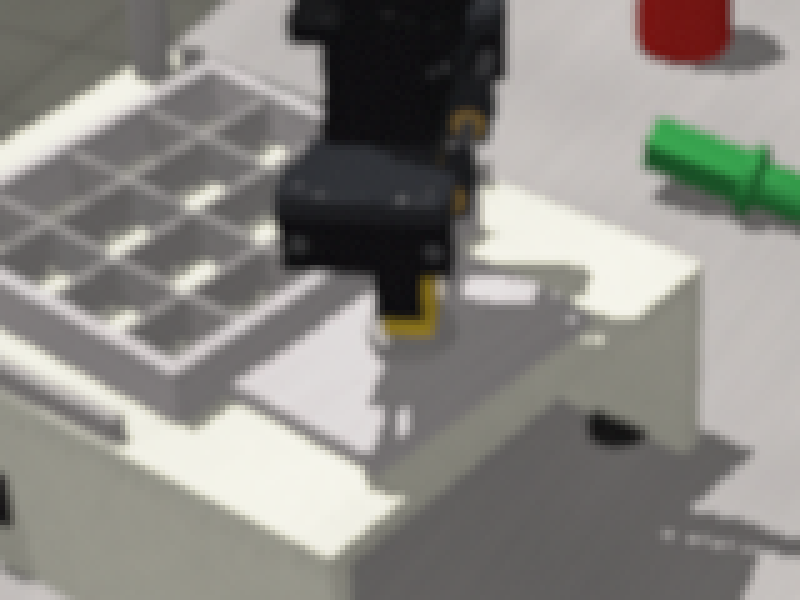

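```bash
python3 -m crank '[{"offset":[0.0005,0,0],"spin":0},{"offset":[0.0005,0,0],"spin":0},{"offset":[0.0005,0,0],"spin":0},{"offset":[0.0005,0,0],"spin":0},{"offset":[0.0005,0,0],"spin":0},{"offset":[0.0005,0,0],"spin":0},{"offset":[0,0,0],"spin":0}]';python3 -c "
from st import *
st()"
```

```text
time_s: 18.65
position: [0.5756, 0.1977, 0.3269]
tcp_rot: [[-0.0, 0.942, 0.336], [-0.002, 0.336, -0.942], [-1.0, -0.001, 0.002]]
force: [4.3, -5.4, -0.3]
opening: 0.279
t 18.65 pos [0.5756 0.1977 0.3269] F [ 4.26 -5.45 -0.28] M [-1.142 -0.794  0.016] op 0.279 tilt 0.11 yaw z -70.38
```

```bash
python3 -m crank '[{"offset":[0.0005,0,0],"spin":0},{"offset":[0.0005,0,0],"spin":0},{"offset":[0.0005,0,0],"spin":0},{"offset":[0,0,0],"spin":0}]';python3 -c "
from st import *
st()"
```

```text
time_s: 19.05
position: [0.5756, 0.1977, 0.3254]
tcp_rot: [[-0.0, 0.942, 0.336], [-0.002, 0.336, -0.942], [-1.0, -0.001, 0.002]]
force: [3.8, -5.3, 0.0]
opening: 0.272
t 19.05 pos [0.5756 0.1977 0.3254] F [ 3.79 -5.27  0.03] M [-1.181 -0.806  0.016] op 0.272 tilt 0.12 yaw z -70.38
```

```bash
python3 -m crank '[{"offset":[0.0004,0,0],"spin":0},{"offset":[0.0003,0,0],"spin":0},{"offset":[0.0003,0,0],"spin":0},{"offset":[0,0,0],"spin":0}]';python3 -c "
from st import *
st()"
```

```text
time_s: 19.45
position: [0.5755, 0.1977, 0.3244]
tcp_rot: [[-0.0, 0.942, 0.336], [-0.002, 0.336, -0.942], [-1.0, -0.001, 0.002]]
force: [3.9, -6.0, -0.3]
opening: 0.271
t 19.45 pos [0.5755 0.1977 0.3244] F [ 3.9  -6.   -0.27] M [-1.143 -0.793  0.075] op 0.271 tilt 0.12 yaw z -70.38
```

```bash
python3 -m crank '[{"offset":[0.0003,0,0],"spin":0},{"offset":[0.0003,0,0],"spin":0},{"offset":[0,0,0],"spin":0}]';python3 -c "
from st import *
st()"
```

```text
time_s: 19.75
position: [0.5756, 0.1977, 0.3238]
tcp_rot: [[-0.0, 0.942, 0.336], [-0.002, 0.336, -0.942], [-1.0, -0.001, 0.002]]
force: [3.0, -6.0, -0.0]
opening: 0.274
t 19.75 pos [0.5756 0.1977 0.3238] F [ 3.04 -5.96 -0.05] M [-1.169 -0.761  0.062] op 0.274 tilt 0.12 yaw z -70.38
```

```bash
python3 -m crank '[{"offset":[0.0003,0,0],"spin":0},{"offset":[0.0003,0,0],"spin":0},{"offset":[0,0,0],"spin":0}]';python3 -c "
from st import *
st()"
```

```text
time_s: 20.05
position: [0.5755, 0.1977, 0.3238]
tcp_rot: [[0.0, 0.942, 0.336], [-0.002, 0.336, -0.942], [-1.0, -0.001, 0.002]]
force: [3.4, -5.2, 2.9]
opening: 0.279
t 20.05 pos [0.5755 0.1977 0.3238] F [ 3.38 -5.17  2.86] M [-1.247 -0.601  0.091] op 0.279 tilt 0.11 yaw z -70.38
```

```bash
python3 -m crank '[{"offset":[0.0003,0,0],"spin":0},{"offset":[0.0003,0,0],"spin":0},{"offset":[0,0,0],"spin":0}]';python3 -c "
from st import *
st()"
```

```text
time_s: 20.35
position: [0.5755, 0.1977, 0.3238]
tcp_rot: [[0.0, 0.942, 0.336], [-0.002, 0.336, -0.942], [-1.0, -0.0, 0.002]]
force: [2.4, -5.1, 5.8]
opening: 0.277
t 20.35 pos [0.5755 0.1977 0.3238] F [ 2.45 -5.07  5.83] M [-1.214 -0.424  0.047] op 0.277 tilt 0.12 yaw z -70.37
```

The collar is seated at TCP z = 0.3238, with Fz climbing to +5.8 N and no further sinking. I ease the side load a little and release.

```bash
python3 -m crank '[{"offset":[-0.0003,0,0.0003],"spin":0},{"offset":[0,0,0],"spin":0}]'; python3 -m crank '[{"offset":[0,0,0],"spin":0},{"offset":[0,0,0],"spin":0},{"offset":[0,0,0],"spin":0},{"offset":[0,0,0],"spin":0},{"offset":[0,0,0],"spin":0}]' 0.05;python3 -c "
from st import *
st()"
```

```text
time_s: 20.55
position: [0.5755, 0.1976, 0.3238]
tcp_rot: [[0.0, 0.942, 0.336], [-0.001, 0.336, -0.942], [-1.0, -0.0, 0.001]]
force: [2.7, -4.3, 5.0]
opening: 0.272
time_s: 21.05
position: [0.5751, 0.1984, 0.3223]
tcp_rot: [[-0.002, 0.942, 0.335], [0.0, 0.335, -0.942], [-1.0, -0.001, -0.001]]
force: [-0.0, -0.7, -0.4]
opening: 0.555
t 21.05 pos [0.5751 0.1984 0.3223] F [-0.04 -0.72 -0.42] M [0.008 0.003 0.005] op 0.555 tilt 0.10 yaw z -70.41
```

Forces are back to zero. I retreat straight up, then move aside to look.

```bash
python3 -m crank '[{"offset":[-0.005,0,0],"spin":0},{"offset":[-0.01,0,0],"spin":0},{"offset":[-0.02,0,0],"spin":0},{"offset":[-0.03,0,0],"spin":0},{"offset":[-0.03,0,0],"spin":0},{"offset":[-0.03,0,0],"spin":0},{"offset":[-0.02,0,0],"spin":0},{"offset":[0,0,0.02],"spin":0},{"offset":[0,0,0.03],"spin":0},{"offset":[0,0,0.04],"spin":0},{"offset":[0,0,0.04],"spin":0},{"offset":[0,0,0.04],"spin":0}]';python3 -m crank '[{"offset":[0,0,0.04],"spin":0},{"offset":[0,0,0.04],"spin":0},{"offset":[0,0,0.04],"spin":0},{"offset":[0,0,0.02],"spin":0},{"offset":[0,0,0],"spin":0},{"offset":[0,0,0],"spin":0}]'; python3 -c "
from st import *
st()
for n in('top','side'):
    p=bot.capture(n);save(p,n+'7.png')
    u,v=[int(k) for k in proj(p,[.5755,.198,.14])]
    cv2.imwrite('pics/k_%s.png'%n,cv2.resize(p['pixels'][max(v-60,0):v+60,u-80:u+80],None,fx=5,fy=5,interpolation=cv2.INTER_NEAREST))
    C=cloud(p); b,g,r=[p['pixels'][...,i].astype(int) for i in range(3)]
    m=(r>110)&(g>80)&(b<70)&(np.hypot(C[...,0]-.5755,C[...,1]-.198)<.04)&(p['depth']>0)
    q=C[m]; print(n,len(q),np.round(np.percentile(q,[2,50,98],axis=0),3).tolist())
"
```

```text
time_s: 22.25
position: [0.6327, 0.0367, 0.469]
tcp_rot: [[0.001, 0.942, 0.336], [0.0, 0.336, -0.942], [-1.0, 0.001, 0.0]]
force: [0.3, 0.4, 0.5]
opening: 0.576
time_s: 22.85
position: [0.6791, -0.0933, 0.4678]
tcp_rot: [[-0.001, 0.942, 0.335], [0.002, 0.335, -0.942], [-1.0, -0.0, -0.002]]
force: [-0.6, 0.1, -0.6]
opening: 0.575
t 22.85 pos [ 0.6791 -0.0933  0.4678] F [-0.56  0.11 -0.55] M [0.023 0.045 0.012] op 0.575 tilt 0.10 yaw z -70.42
top 11 [[0.561, 0.184, 0.181], [0.564, 0.195, 0.184], [0.567, 0.204, 0.188]]
side 252 [[0.558, 0.194, 0.129], [0.568, 0.208, 0.161], [0.579, 0.214, 0.186]]
```

View pics/k_top.png

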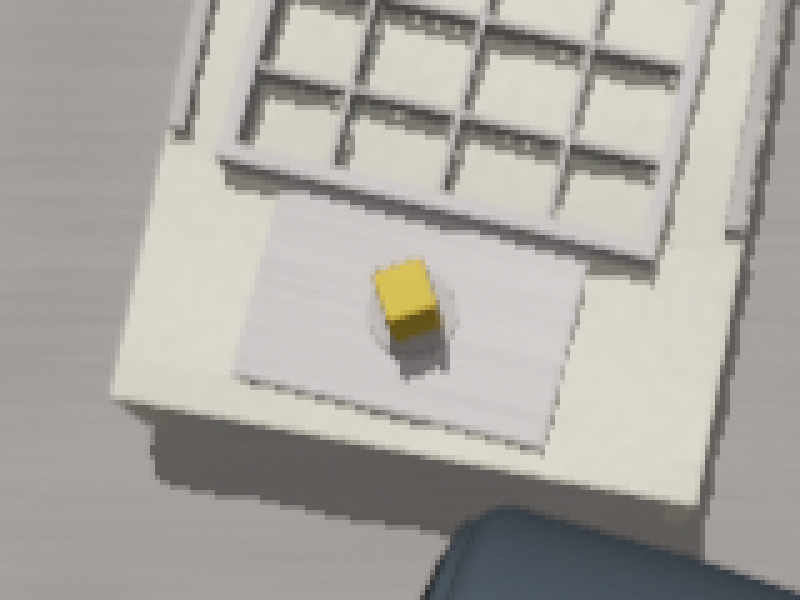

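View pics/k_side.png

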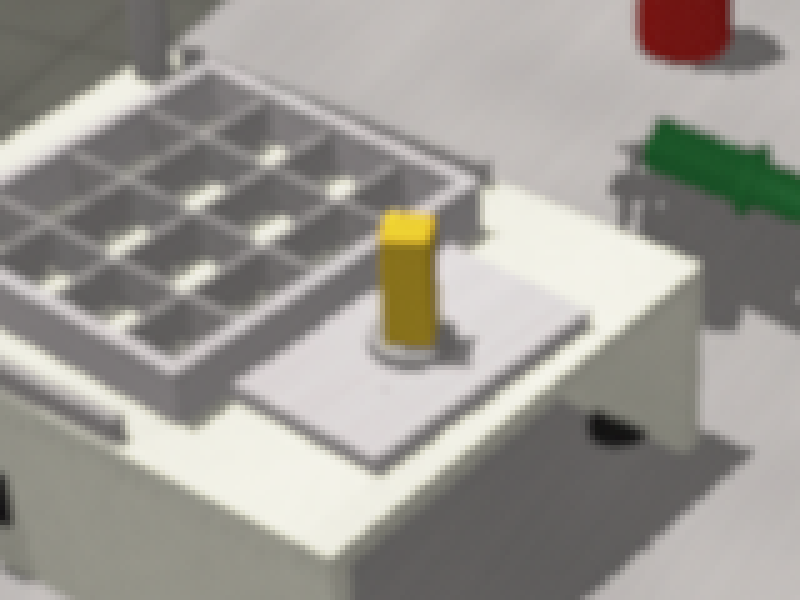

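Both views show the pin upright with its collar flat on the lug: (412,310) in the top crop, (407,350) in the side crop. The grip top is at about 0.186 m, exactly the seated height. The cassette is flat and the robot is clear.

```bash
python3 -c "
from rig import bot
print(bot.hand_in())"
```

```text
the job is handed in; nothing more can be done
None
```

The pin is through the lug and the frame hole, its collar appears fully home on the lug, and I have let go and handed the job in. No verdict was reported. The whole job took about 23 s of the 61 s allowed.

- **How it went:** I took the yellow pin from its stand and started it in the lug hole. I then sank it while moving about 9 mm sideways, roughly toward −x/+y. I had judged that direction from the crescent of plate visible through the lug hole and corrected it by feel on the way down.
- **Forces:** The wrist readings I took stayed at or below about 7 N sideways, and 6 N upward when the collar touched the lug. I could not read the contact force on the frame directly. I also only saw values at the end of each move, so I can't rule out short peaks between readings.
- **Last checks:** Collar contact came at a tool height of 0.3238 m, against 0.324 m expected. After release the force dropped to noise level. Pictures from both cameras show the pin upright, its collar flat on the lug and the cassette flat. The top of the grip measured about 0.186 m, which is the seated height.
- **Other objects:** The arm stayed well clear of the bottle, pan and shaker. I did not measure them again at the end.
- **Disagreement:** The two cameras differed by about 5 mm in absolute position, so I relied on relative positions and feel.

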